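Unlock the badge press and press a badge

TASK

The badge press is loaded, but its handle is locked up by a quarter-turn lock pin in the leaning socket on its left side. Turn the pin's wing a quarter turn anticlockwise (seen from its wing end) until it stops, draw the pin straight out along its slope and put it in the shallow steel tray; then pull the handle all the way down to its stop to press the badge and bring it back up to where it stood. Leave the other things on the worktop where they are.

Things in the scene. Friction and masses are not known exactly. Their poses are not given: they have to be found in the camera images.
- badge_press: Hand press for pin badges, fixed. Black base plate 316 x 95 mm; origin under its centre on the worktop. x runs from the front (open die cup, 91 mm towards the robot) to the back (die under the ram, 69 mm behind the origin), y to the press's left, z up. The lever's two cheeks reach 25 mm to each side of the middle plane.
- badge_press_lever (a joint): Hinge of the press handle about the press's y axis through point handle_pivot. 0 = up (leaning forward to the robot); grows as it is pulled forward and down; 0.80 rad = bottom stop. About 0.6 N m of friction: it stays where it is left while up; near the bottom it may sink by its own weight. With the lock pin in it gives about 0.1 rad and no more.
- handle_pivot (a point): Point on the lever's hinge axis in the press's middle plane, 69 mm behind and 157 mm above the press's origin; its axes are the press's.
- handle_grip (a point): Point in the lever's round black and red grip (22 to 28 mm thick, from 58 mm below to 70 mm beyond this point). With the lever at q it lies 176 mm from handle_pivot, in the press's x-z plane, in the direction that leans 0.554 + q rad from vertical to the front (-x). A pinch along the press's y with the tool pointing down can hold it all the way.
- lock_socket (a point): Aluminium quarter-turn socket, 34 x 34 x 29 mm, on the press's left side. Origin: centre of its lower face; z: the pin's axis, up and leaning 35 deg to the press's left; x: the press's x. 12.5 mm bore; at the top (z = 29 mm) two lips leave a 13 mm slot along x. The pin's dogs lie along y under the lips when locked, and pass the slot when along x; posts stop them at both ends of the turn.
- lock_pin: Loose steel pin, 106 mm, 70 g, 10 mm thick, cross-dogs 25 mm over all 56.5 mm above the tip. Origin at the tip, z towards the wing; the wing and dogs lie along y. At the start it is locked, x and y as the socket's, its tip through a hole in an ear of the lever; free when turned +90 deg about z (anticlockwise seen from the wing). Drawn out 70 mm it is clear. Little friction.
- pin_wing (a point): Middle of the lock pin's black wing grip, on its axis, 93 mm above the tip. The wing is 10 mm thick (pin x), 38 mm wide (pin y) and 26 mm high (80 to 106 mm above the tip). At the start its lower edge is 13 mm above the socket's lips.
- pin_middle (a point): Point on the pin's axis 53 mm from its tip.
- parts_tray: Open shallow steel tray, 90 mm (x) x 140 mm (y), 20 mm high to its rounded rim, walls and floor 3 to 5 mm, fixed. Origin under its centre on the worktop.
- pin_tub: Small open tub, 64 mm across, 47 mm high; bystander, leave alone.
- heat_tape: Roll of tape, 56 mm across, 16 mm high; bystander, leave alone.
- die_cup: Spare chromed die cup, 56 mm across, 52 mm high; bystander, leave alone.
- badge_a: Finished pin badge lying face up, 56 mm across, 6 mm high; bystander, leave alone.
- badge_b: Pin badge lying face down, 56 mm across, 9 mm high; bystander, leave alone.
Things that resemble listed ones, but are neither listed nor needed, are in the scene too. There is more than one size of the lock_pin; the one meant has the size given above.

How it is judged:
By the outcome, as a careful person would: the job done as asked, in the order asked, and still so for the second after the job is handed in, with the robot touching nothing.
It also fails if it takes over 56 s, if anything falls off the work surface, if the arm or the gripper's body presses on something with over 40 N, if the wrist force passes 120 N, or if a joint passes its speed limit or range.

ROBOT

A 6-joint arm with a two-finger parallel gripper is mounted at the origin on a cart in front of the work surface, level with it; the furniture and walls round the work are solid. World frame = base frame: x ahead of the robot, y to its left, z up, the work surface at z = 0. Lengths are in m, angles in rad, forces in N, time in s.
With the tool pointing down it reaches from about 0.35 to 0.975 m from the base axis. Payload 4.9 kg.
Tool frame: the origin (TCP) lies between the finger pads, 19 mm behind the fingertips; this is the grasp point; z points along the fingers, y is the line along which they close (so a half turn about z gives the same grasp; the last joint's range is limited). The gripper opens to 85 mm and grips with 20 to 120 N. Pads are 22 mm wide; open, the fingers measure 114 mm over their backs; the gripper's body (76 mm by 85 mm) begins 54 mm behind the grasp point. The pads swing forward as they close: fully open they stand 13 mm farther back than shut.
Start: joints at [1.198, 0.053, 1.613, -0, 1.476, -0.119], TCP at [0.157, 0.605, 0.25] pointing down, gripper open.
Joint ranges: [-3.01, 3.01], [-1.01, 2.22], [0.06, 2.58], [-1.02, 4.17], [0.09, 2.62], [-3.14, 3.14]. Speed limits (rad/s): [2.57, 2.57, 3.14, 3.14, 3.14, 3.14].

INTERFACE

Orientations are given as a rotation vector (axis times angle).
In Python, from station import status, imaging, order gives the robot as it stands.
- The arm moves only by the tool arm_command, never from a script. Its argument "increments" is a list of rows, each an object with "slide": the shift along the tool's x, y, z in m, a list of three; "spin": the turn about the tool's z in degrees; "gripper": the opening, from -1 (shut) to 1 (fully open). In form: [{"slide": [x, y, z], "spin": spin, "gripper": gripper}, ...]. A call has 1 to 8 rows; each row is the pose to reach, as a shift and turn from the pose commanded when the call began, along the tool's axes at that moment; what a row does not reach only later rows make up. A row lasts 1/12 s, in which the tool goes at most 41.7 mm and 7.16 degrees, less where a joint would pass 70% of its speed; a pose out of reach is approached as far as the arm can. A call with a gripper value outside its range is refused whole. The fingers move at their own pace and stop on an object; "newtons" is the grip in N (left out, the last holds). Time passes only in rows, so rows that repeat a pose let the fingers close. It gives the time, the measured TCP pose, the force, the opening and the grip force at its end, in the units of the state.
- status.get_obs(): the state, without advancing time (a new reading comes with each control period).
- imaging.get_image(name): name is "scene" or "top"; returns a dict with "frame" (384x512x3 uint8, red, green, blue), "vfov" (degrees; the focal length in pixels is half the picture's height over the tangent of half this angle, whatever the lens; pixels are square), "cx", "cy" (the principal point, pixels), "view" (4x4, takes a point from world to camera coordinates). Camera axes: x right, y up, looking along -z (the intrinsics and any distortion apply to the point x, -y, -z); pixel columns grow to the right and rows downward; lengths in m; the calibration is good to about 2 mm. A picture is of the moment at which its call begins. There is no depth.
- order.finish_job(): hands the job in; it is judged then, once.
The state is a dict: "t": time; "q": joint angles; "dq": joint speeds; "effort": joint torques, N m; "tool_pos": TCP position; "tool_rot": TCP orientation; "contact_force": force on the tool from outside, world axes, zero at the start; "wrist_torque": the same for the moment, N m; "opening": finger opening in m; "grip_force": force on a finger pad.
Only numpy, scipy, OpenCV 4.12 (cv2) and the standard library are available. Lean on these libraries where they do the work, as an engineer would, in place of code of your own. Each camera call takes 0.05 s, during which the arm holds its last target. There are 200 camera calls.

## Working session

There is one attempt and no reset: what is moved stays moved. The work goes in short steps, Python scripts to look and compute and a tool call to move; the robot and the scene stay as the last step left them, time stands still between calls to the robot, and variables do not carry over. Pictures are saved under pics/ and viewed, at most 10 in all, crops included, and the job is handed in when it is done.

Besides the shell and the picture viewer there is one more tool, called after ">>>" as name(argument=value, ...) on one line, values as JSON. arm_command: Moves the arm, as the interface text tells. Its arguments: {"type":"object","properties":{"increments":{"type":"array","items":{"type":"object","properties":{"slide":{"type":"array","items":{"type":"number"}},"spin":{"type":"number"},"gripper":{"type":"number"}}}},"newtons":{"type":"number"}},"required":["increments"]}

```bash
ls; mkdir -p pics; python3 - <<'E'
from station import status, imaging
import cv2, numpy as np
print(status.get_obs())
np.set_printoptions(precision=5,suppress=True)
for n in("scene","top"):
    d=imaging.get_image(n); print(n,d.keys(),d["vfov"],d["cx"],d["cy"]);print(d["view"])
    np.save(f"{n}.npy",d,allow_pickle=True)
    cv2.imwrite(f"pics/{n}0.png",cv2.resize(d["frame"][:,:,::-1],(768,576),interpolation=cv2.INTER_CUBIC))
E
```

```text
pics
{'t': 0.0, 'q': array([ 1.19801070e+00,  5.33557124e-02,  1.61429165e+00,  2.62737807e-05,
        1.47600457e+00, -1.18959290e-01]), 'dq': array([-1.13705137e-03, -4.38028756e-05, -1.11382450e-03,  1.31966323e-03,
       -1.20159772e-03,  1.75681765e-03]), 'effort': array([-5.05546850e-04, -3.93677473e+01, -3.70180357e+01, -1.73750359e-04,
        7.08263658e-03,  1.78147519e-05]), 'tool_pos': array([0.15669747, 0.60443439, 0.2487651 ]), 'tool_rot': array([-0.39757708, -3.11580144,  0.0031269 ]), 'contact_force': array([ 0.1097079 , -0.36866496, -0.71783638]), 'wrist_torque': array([ 0.02535333, -0.04043648, -0.01761951]), 'grip_force': 0.0, 'opening': 0.08522069543810826}
scene dict_keys(['frame', 'vfov', 'cx', 'cy', 'view']) 49.0465236637538 255.94868298981567 195.0790650263229
[[-0.53161  0.84688 -0.01378  0.34646]
 [-0.71575 -0.44047  0.54192  0.25248]
 [ 0.45287  0.29795  0.84032 -1.38163]
 [ 0.       0.       0.       1.     ]]
top dict_keys(['frame', 'vfov', 'cx', 'cy', 'view']) 55.30216873520973 256.16453832883127 193.72016313527453
[[ 0.00405 -0.99997  0.00619 -0.04226]
 [ 0.98396  0.00509  0.17834 -0.58643]
 [-0.17837  0.00536  0.98395 -1.08317]
 [ 0.       0.       0.       1.     ]]
```

View pics/scene0.png

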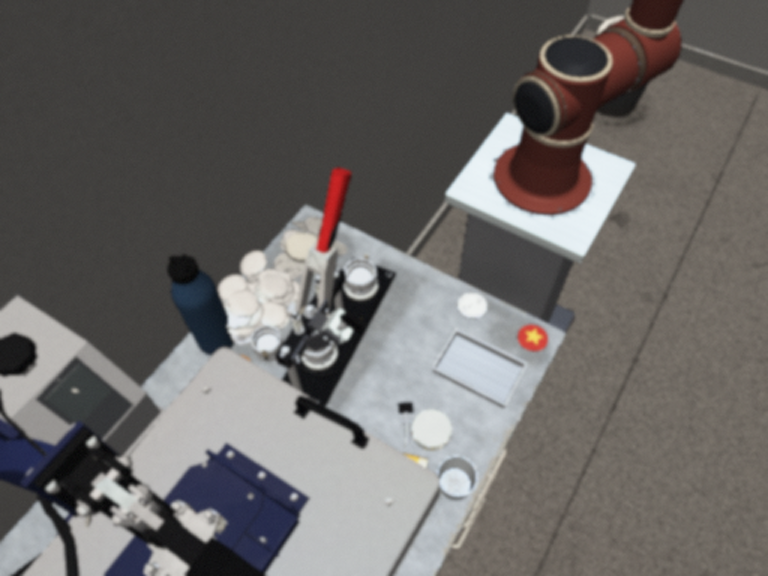

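View pics/top0.png

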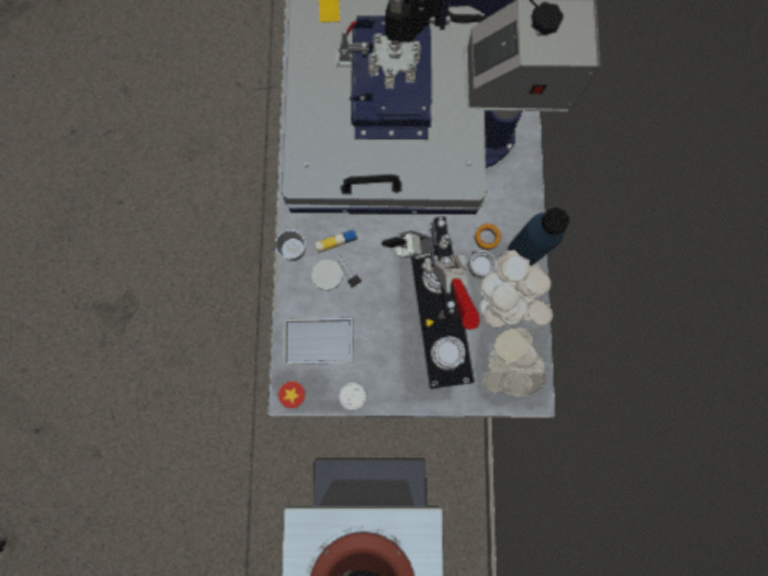

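Scene: the press sits at about (320,320), with the red handle up and the pin wing hidden near (340,325). Top: the press runs from about (440,225) to (450,385), the wing is at about (393,242), the tray at (320,341), and a spare pin at about (350,275). Next I'll enlarge these.

```bash
cat > h.py <<'E'
import numpy as np, cv2
from scipy.spatial.transform import Rotation as R
def cam(n):
    d=np.load(f"{n}.npy",allow_pickle=True).item(); f=192/np.tan(np.radians(d["vfov"]/2)); return d,f
def proj(n,P):
    d,f=cam(n);P=np.atleast_2d(P);c=P@d["view"][:3,:3].T+d["view"][:3,3]
    return np.c_[d["cx"]+f*c[:,0]/-c[:,2], d["cy"]+f*-c[:,1]/-c[:,2]]
def ray(n,uv):
    d,f=cam(n);V=d["view"];r=V[:3,:3].T@np.array([(uv[0]-d["cx"])/f,-(uv[1]-d["cy"])/f,-1]);return -V[:3,:3].T@V[:3,3],r
def atz(n,uv,z):
    o,r=ray(n,uv);return o+r*(z-o[2])/r[2]
def crop(n,x0,y0,w,h,s,out):
    d,_=cam(n);c=cv2.resize(d["frame"][y0:y0+h,x0:x0+w,::-1],None,fx=s,fy=s,interpolation=cv2.INTER_CUBIC)
    for i in range(0,w,10):
        cv2.line(c,(i*s,0),(i*s,8 if i%50 else 16),(0,255,255),1)
        if (x0+i)%20==0: cv2.putText(c,str(x0+i),(i*s,20),0,.4,(0,255,255),1)
    for i in range(0,h,10):
        cv2.line(c,(0,i*s),(8,i*s),(0,255,255),1)
        if (y0+i)%20==0: cv2.putText(c,str(y0+i),(0,i*s+4),0,.4,(0,255,255),1)
    cv2.imwrite(out,c)
E
python3 -c "
from h import *
crop('top',180,140,150,120,5,'pics/topc.png')
crop('scene',170,100,110,110,5,'pics/scc.png')"
```

```text
(no output)
```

View pics/topc.png

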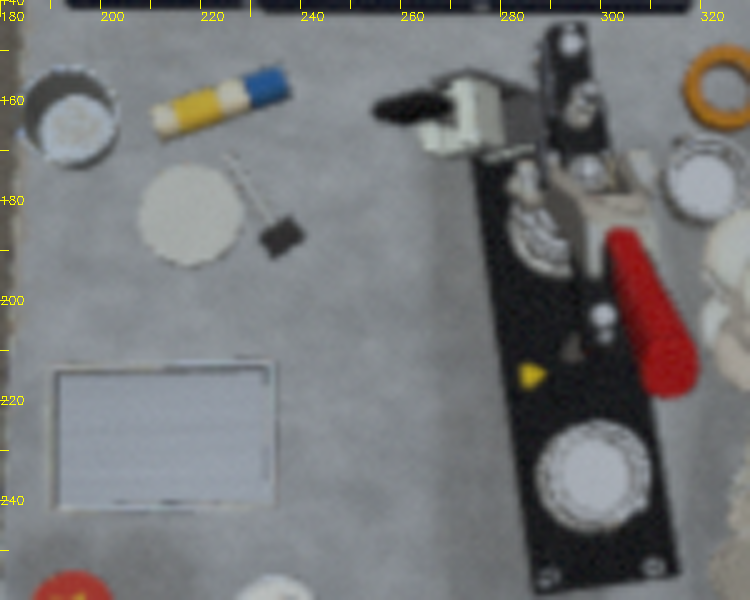

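View pics/scc.png

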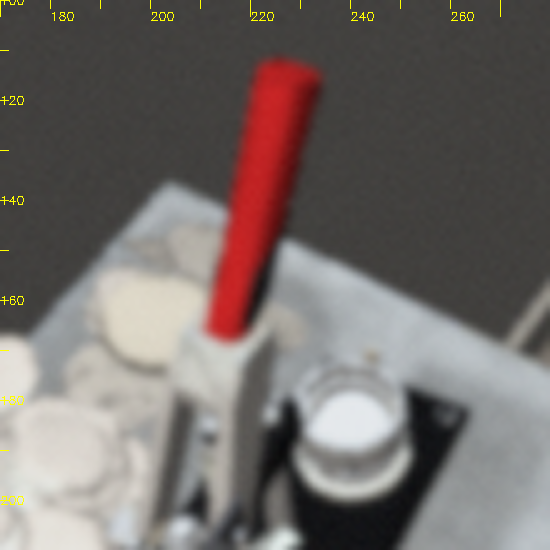

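```bash
cat >> h.py <<'E'
def tri(a,b):
    o1,r1=ray('scene',a);o2,r2=ray('top',b);A=np.c_[r1,-r2];s=np.linalg.lstsq(A,o2-o1,rcond=None)[0]
    p,q=o1+s[0]*r1,o2+s[1]*r2;return (p+q)/2,np.linalg.norm(p-q)
E
python3 -c "
from h import *
np.set_printoptions(precision=4,suppress=True)
print('end',tri((227.8,114.5),(314.0,214)))
print('low',tri((214,166),(304,187)))
print('die',tri((240,184),(299,235)))
for z in(0.01,0.02): print([atz('top',u,z)[:2] for u in((287,259),(315.6,254.4),(275,173))])
print('tray',[atz('top',u,.02)[:2] for u in((190.5,213.5),(234.5,212.5),(235,241),(191,242))])
print('wing@z',[atz('top',(262.6,161.4),z) for z in(.08,.12,.16)])
crop('scene',190,190,100,90,6,'pics/scd.png')"
```

```text
end (array([ 0.4863, -0.1681,  0.3603]), np.float64(0.0027784343296293947))
low (array([ 0.5654, -0.1594,  0.2713]), np.float64(0.00280996384621084))
die (array([ 0.4598, -0.1706,  0.0594]), np.float64(0.002450030510620244))
[array([ 0.3879, -0.1368]), array([ 0.4024, -0.2265]), array([ 0.6632, -0.1008])]
[array([ 0.3879, -0.1359]), array([ 0.4023, -0.2248]), array([ 0.6608, -0.1002])]
tray [array([0.528 , 0.1673]), array([0.5319, 0.0285]), array([0.4425, 0.0256]), array([0.4388, 0.1625])]
wing@z [array([ 0.6828, -0.0588,  0.08  ]), array([ 0.6718, -0.0579,  0.12  ]), array([ 0.6609, -0.0569,  0.16  ])]
```

View pics/scd.png

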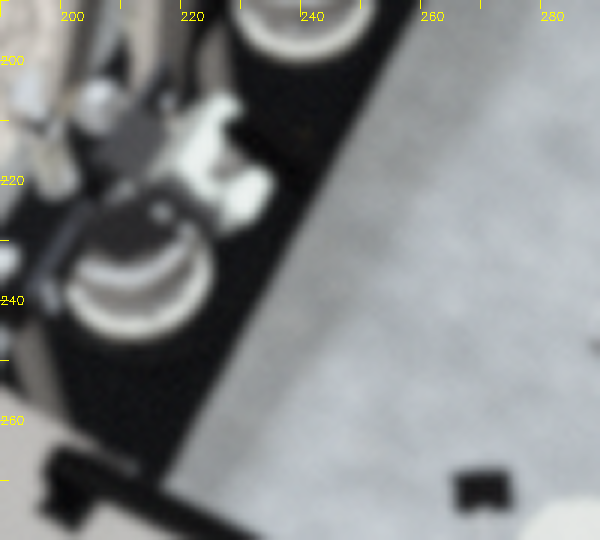

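Scene crop: the white socket is at about (215–235, 206–228) and the wing is black on black, near (238,211). I'll stretch the dark range.

```bash
python3 -c "
from h import *
d,_=cam('scene')
def cr(n,x0,y0,w,h,s):
    d,_=cam(n);c=cv2.resize(d['frame'][y0:y0+h,x0:x0+w,::-1].astype(np.float32),None,fx=s,fy=s,interpolation=cv2.INTER_CUBIC)
    c=(np.clip(c/255,0,1)**.45*255)
    if n=='scene': c=np.clip((c-30)*2,0,255)
    for i in range(0,w,5): cv2.line(c,(i*s,0),(i*s,5),(0,255,255),1); (i%10==0) and cv2.putText(c,str(x0+i),(i*s,18),0,.4,(0,0,255),1)
    for i in range(0,h,5): cv2.line(c,(0,i*s),(5,i*s),(0,255,255),1); (i%10==0) and cv2.putText(c,str(y0+i),(0,i*s+4),0,.4,(0,0,255),1)
    return c
a=cr('scene',205,190,50,50,8);b=cr('top',248,140,50,50,8)
cv2.imwrite('pics/dark.png',np.hstack([a,b]))
print(-d['view'][:3,:3].T@d['view'][:3,3])
"
```

```text
[0.99059698 0.22946068 1.02895797][ WARN:0@0.641] global loadsave.cpp:1063 imwrite_ Unsupported depth image for selected encoder is fallbacked to CV_8U.
```

View pics/dark.png

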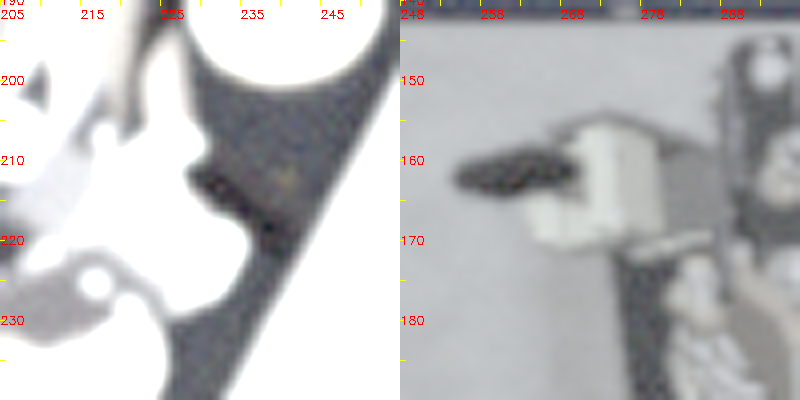

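```bash
cat >> h.py <<'E'
YAW=0.132
def Rp(yaw=None): return R.from_rotvec([0,0,YAW if yaw is None else yaw]).as_matrix()
def Rs(yaw=None): # socket axes in world: x=press x, z leaning 35deg to +y
    return Rp(yaw)@R.from_rotvec([-np.radians(35),0,0]).as_matrix()
E
python3 -c "
from h import *
np.set_printoptions(precision=4,suppress=True)
w,e=tri((235.3,214.5),(262.2,161.5));print(w,e)
B=np.array([[sx*5,sy*19,sz*13] for sz in(-1,1) for sx in(-1,1) for sy in(-1,1)])/1e3
P=w+B@Rs().T
print(np.c_[B*1e3,proj('scene',P),proj('top',P)])
S=np.array([[sx*17,sy*17,z] for z in(0,29) for sx in(-1,1) for sy in(-1,1)])/1e3
Po=w+(np.array([0,0,-.026-.029])+S)@Rs().T
print(np.c_[S*1e3,proj('scene',Po),proj('top',Po),Po])
"
```

```text
[ 0.6362 -0.0555  0.2522] 0.00380896862429201
[[ -5.     -19.     -13.     227.5842 208.9698 271.9344 161.9195]
 [ -5.      19.     -13.     241.0586 219.1196 259.8711 165.5298]
 [  5.     -19.     -13.     225.4893 212.6306 271.4129 158.2134]
 [  5.      19.     -13.     239.0611 222.7907 259.3826 161.8957]
 [ -5.     -19.      13.     233.2124 206.2436 266.5025 160.4179]
 [ -5.      19.      13.     246.9401 216.6697 254.2847 164.1423]
 [  5.     -19.      13.     231.0978 209.9784 265.9793 156.6293]
 [  5.      19.      13.     244.9268 220.4156 253.7956 160.4288]]
[[-17.     -17.       0.     222.1707 209.4204 280.1973 168.7005   0.6253
   -0.1028   0.2169]
 [-17.      17.       0.     233.7798 218.1187 269.5902 171.7049   0.6217
   -0.0752   0.1974]
 [ 17.     -17.       0.     215.176  221.4829 278.4421 156.5402   0.659
   -0.0983   0.2169]
 [ 17.      17.       0.     227.0632 230.2088 267.9302 159.7489   0.6554
   -0.0707   0.1974]
 [-17.     -17.      29.     228.046  206.5184 274.5407 167.2488   0.6231
   -0.0863   0.2407]
 [-17.      17.      29.     239.8905 215.47   263.7811 170.3539   0.6195
   -0.0587   0.2212]
 [ 17.     -17.      29.     220.9745 218.8457 272.7772 154.7965   0.6568
   -0.0818   0.2407]
 [ 17.      17.      29.     233.1094 227.8273 262.1161 158.1158   0.6532
   -0.0542   0.2212]]
```

The dark crop shows the wing's dark face in the scene view from (227,211) to (240,221). In the top view the wing spans (254.5–270, 158.5–164.7) and the socket top face lies around (264–275, 155–170).

The tool can't tilt, so it stays vertical. I'll turn the wing between loosely set pads by spinning, then grip its end faces along the press x axis to draw the pin.

```bash
cat >> h.py <<'E'
def loc(P):
    "shift in tool axes from the measured pose to world point P; press-frame help"
    from station import status
    o=status.get_obs();Rt=R.from_rotvec(o["tool_rot"]).as_matrix()
    return Rt.T@(np.asarray(P)-o["tool_pos"]),Rt
E
python3 -c "
from h import *
np.set_printoptions(precision=4,suppress=True)
for a,b in [((234.3,214.3),(262,161.8)),((235,214.3),(262.2,161.3)),((234.,213.8),(262.2,161.8))]: print(tri(a,b))
print([tri(a,b) for a,b in [((226.5,230),(268.5,159)),((233,227.5),(263,158))]])
# press pose fit
from scipy.optimize import least_squares
def feats(p):
    x,y,yaw,t,hd=p;M=lambda v:np.array([x,y,0])+np.array(v)@Rp(yaw).T
    L=lambda d,q=0:[.069-d*np.sin(.554+q),0,.157+d*np.cos(.554+q)]
    r=[]
    for n,v,u in [('top',[-.158,.0475,t],(287,259)),('top',[-.158,-.0475,t],(315.6,254.4)),('top',[-.091,0,hd],(299,235)),('scene',[-.091,0,hd],(240,184)),('top',L(.24),(314,214)),('scene',L(.246),(227.8,114.5))]:
        r+=list(proj(n,M(v))[0]-u)
    for n,u in [('top',(275,173)),('top',(280.5,215)),('scene',(260,190)),('scene',(217.5,271))]:
        a,b=proj(n,np.array([M([-.158,.0475,t]),M([.158,.0475,t])]));d=(b-a)/np.linalg.norm(b-a);r.append(d[0]*(u[1]-a[1])-d[1]*(u[0]-a[0]))
    return np.array(r)
s=least_squares(feats,[.551,-.16,.13,.012,.05],loss='soft_l1');print(s.x);print(s.fun if 0 else feats(s.x))
print('box front',atz('top',(256,130),.0),atz('top',(256,130),.2),atz('top',(256,140),.0))
print(loc([.635,-.05,.40])[0])
"
```

```text
(array([ 0.6362, -0.0563,  0.2519]), np.float64(0.006788834265248303))
(array([ 0.6365, -0.0556,  0.2534]), np.float64(0.004281826512125172))
(array([ 0.636 , -0.0569,  0.253 ]), np.float64(0.007126890598123607))
[(array([ 0.6566, -0.0717,  0.1996]), np.float64(0.0009839699069517894)), (array([ 0.653 , -0.0557,  0.2213]), np.float64(0.0019089540514375632))]
[ 0.5498 -0.1594  0.135   0.0152  0.0582]
[-0.8807  0.3272  0.7048  0.8786  0.6672 -0.0905  0.1701  0.1089  0.0878
 -3.3673 -0.2892 -0.6282  1.2931  0.7533  0.2097 -0.5068]
box front [ 0.8133 -0.0384  0.    ] [ 0.7399 -0.0376  0.2   ] [ 0.7783 -0.0386  0.    ]
[-0.6272 -0.5137 -0.1503]
```

>>> arm_command(increments=[{"slide": [-0.03, -0.025, -0.01], "spin": 6}, {"slide": [-0.06, -0.05, -0.02], "spin": 12}, {"slide": [-0.09, -0.074, -0.03], "spin": 18}, {"slide": [-0.12, -0.098, -0.04], "spin": 24}, {"slide": [-0.15, -0.123, -0.05], "spin": 30}, {"slide": [-0.18, -0.148, -0.06], "spin": 36}, {"slide": [-0.21, -0.172, -0.07], "spin": 42}, {"slide": [-0.24, -0.197, -0.08], "spin": 48, "gripper": 0.0}])

```text
validation failed for argument at $.in...
```

```bash
sed -i 's/^YAW=.*/YAW=0.135/' h.py; cat >> h.py <<'E'
O=np.array([.5498,-.1594,0]); W=np.array([.6365,-.0563,.2530])
def go(P):
    from station import status
    np.set_printoptions(precision=4,suppress=True)
    s,Rt=loc(P);y=np.arctan2(Rt[1,1],Rt[0,1]);o=status.get_obs()
    print('slide',s,'spin to tool y=press x',np.degrees(y-YAW),'pos',o['tool_pos'],'F',o['contact_force'],'t',o['t'],'open',o['opening'],'tilt',Rt[:,2],'q',o['q'])
E
python3 -c "
from h import *;go([.6365,-.05,.40])"
```

```text
slide [-0.6287 -0.5134 -0.1503] spin to tool y=press x 67.7250679529072 pos [0.1567 0.6045 0.2489] F [-0.5654 -0.073  -0.3447] t 0.1 open 0.08543633984606393 tilt [-0.0007 -0.0018 -1.    ] q [ 1.198   0.0533  1.6141 -0.      1.476  -0.119 ]
```

>>> arm_command(increments=[{"slide": [-0.03, -0.025, -0.01], "spin": 6, "gripper": 0.0}, {"slide": [-0.06, -0.05, -0.02], "spin": 12, "gripper": 0.0}, {"slide": [-0.09, -0.074, -0.03], "spin": 18, "gripper": 0.0}, {"slide": [-0.12, -0.098, -0.04], "spin": 24, "gripper": 0.0}, {"slide": [-0.15, -0.123, -0.05], "spin": 30, "gripper": 0.0}, {"slide": [-0.18, -0.148, -0.06], "spin": 36, "gripper": 0.0}, {"slide": [-0.21, -0.172, -0.07], "spin": 42, "gripper": 0.0}, {"slide": [-0.24, -0.197, -0.08], "spin": 48, "gripper": 0.0}], newtons=20)

```text
t: 0.77
tool_pos: [0.3402, 0.3523, 0.33]
tool_rot: [-1.637, -2.681, 0.001]
contact_force: [0.9, 0.9, 0.5]
opening: 0.0424
grip_force: 0.0
```

```bash
python3 -c "
from h import *;go([.6365,-.05,.40])"
```

```text
slide [-0.4932  0.0797 -0.07  ] spin to tool y=press x 19.455149334795472 pos [0.3402 0.3523 0.33  ] F [0.8973 0.9114 0.5135] t 0.7667 open 0.04243421302624701 tilt [-0.0003 -0.0002 -1.    ] q [ 0.6508 -0.312   1.8131 -0.      1.6409  0.1762]
```

>>> arm_command(increments=[{"slide": [-0.036, 0.006, -0.009], "spin": 2.5, "gripper": -0.3}, {"slide": [-0.072, 0.012, -0.018], "spin": 5, "gripper": -0.3}, {"slide": [-0.108, 0.018, -0.027], "spin": 7.5, "gripper": -0.3}, {"slide": [-0.144, 0.024, -0.036], "spin": 10, "gripper": -0.3}, {"slide": [-0.18, 0.03, -0.045], "spin": 12.5, "gripper": -0.3}, {"slide": [-0.216, 0.036, -0.054], "spin": 15, "gripper": -0.3}, {"slide": [-0.252, 0.042, -0.062], "spin": 17.5, "gripper": -0.3}, {"slide": [-0.288, 0.047, -0.07], "spin": 19.5, "gripper": -0.3}])

```text
t: 1.43
tool_pos: [0.515, 0.1184, 0.4]
tool_rot: [-2.064, -2.368, 0.0]
contact_force: [1.1, -0.1, -0.0]
opening: 0.0299
grip_force: 0.0
```

```bash
python3 -c "
from h import *;go([.6365,-.05,.40])"
```

```text
slide [-0.1834  0.0975 -0.0001] spin to tool y=press x 0.0948626714501671 pos [0.515  0.1184 0.4   ] F [ 1.0502 -0.1499 -0.0332] t 1.4333 open 0.029857511460912253 tilt [-0.0004  0.0001 -1.    ] q [ 0.0851 -0.2224  1.6264  0.0001  1.738  -0.0515]
```

>>> arm_command(increments=[{"slide": [-0.036, 0.019, 0], "spin": 0, "gripper": -0.3}, {"slide": [-0.072, 0.038, 0], "spin": 0, "gripper": -0.3}, {"slide": [-0.108, 0.058, 0], "spin": 0, "gripper": -0.3}, {"slide": [-0.144, 0.077, 0], "spin": 0, "gripper": -0.3}, {"slide": [-0.183, 0.0975, 0], "spin": 0, "gripper": -0.3}, {"slide": [-0.183, 0.0975, 0.03], "spin": 0, "gripper": -0.3}, {"slide": [-0.183, 0.0975, 0.06], "spin": 0, "gripper": -0.3}, {"slide": [-0.183, 0.0975, 0.08], "spin": 0, "gripper": -0.3}])

```text
t: 2.1
tool_pos: [0.6357, -0.0486, 0.3159]
tool_rot: [-2.061, -2.366, 0.003]
contact_force: [-0.5, 0.5, -2.0]
opening: 0.0296
grip_force: 0.0
```

```bash
cat >> h.py <<'E'
def snap(k):
    from station import imaging
    for n in('scene','top'): np.save(f"{n}.npy",imaging.get_image(n),allow_pickle=True)
def both(out,a,b,s):
    crop('scene',*a,s,'/tmp/a.png');crop('top',*b,s,'/tmp/b.png');cv2.imwrite(out,np.hstack([cv2.imread('/tmp/a.png'),cv2.imread('/tmp/b.png')]))
E
python3 -c "
from h import *;snap(1);go([.6365,-.05,.262])
both('pics/hover.png',(180,90,80,150),(230,100,80,150),4)
print(proj('scene',W),proj('top',W))"
```

```text
slide [-0.0029  0.0026  0.0515] spin to tool y=press x 0.1904343399671087 pos [ 0.6341 -0.0476  0.3135] F [ 0.3119  0.4835 -1.3501] t 2.2 open 0.030047377498175865 tilt [-0.0104  0.002  -0.9999] q [-0.1918  0.055   1.5056  0.      1.5917 -0.3301]
[[235.7531 214.3942]] [[263.1932 160.9816]]
```

View pics/hover.png

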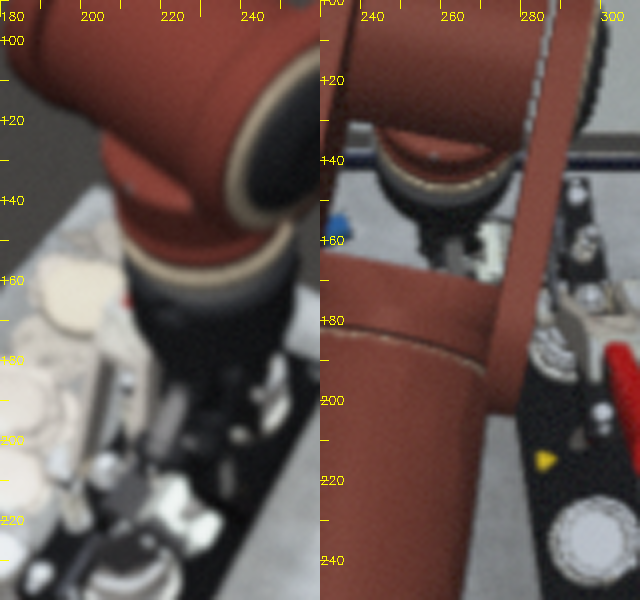

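Hover picture: the gripper is above the wing, and the arm is clear of the red handle and the socket. Descending with the pads astride the wing.

>>> arm_command(increments=[{"slide": [-0.001, 0.001, 0.015], "spin": 0, "gripper": -0.3}, {"slide": [-0.001, 0.001, 0.03], "spin": 0, "gripper": -0.3}, {"slide": [-0.001, 0.001, 0.045], "spin": 0, "gripper": -0.3}, {"slide": [-0.001, 0.001, 0.056], "spin": 0, "gripper": -0.3}, {"slide": [-0.001, 0.001, 0.056], "spin": 0, "gripper": -0.3}, {"slide": [-0.001, 0.001, 0.056], "spin": 0, "gripper": -1}, {"slide": [-0.001, 0.001, 0.056], "spin": 0, "gripper": -1}, {"slide": [-0.001, 0.001, 0.056], "spin": 0, "gripper": -1}], newtons=20)

```text
t: 2.87
tool_pos: [0.6372, -0.0488, 0.2648]
tool_rot: [2.062, 2.37, -0.001]
contact_force: [-2.6, -1.4, -1.5]
opening: 0.0098
grip_force: 21.0
```

```bash
python3 -c "
from h import *;go([.6365,-.05,.262])"
```

```text
slide [-0.0011 -0.0009  0.0028] spin to tool y=press x 0.20592225592040858 pos [ 0.6372 -0.0488  0.2648] F [-2.6195 -1.3851 -1.4961] t 2.8667 open 0.00983269944925187 tilt [-0.     -0.0008 -1.    ] q [-0.1924  0.0772  1.5625 -0.0008  1.5018 -0.331 ]
```

Wing caught: opening 9.8 mm, with almost no side force. I'll loosen slightly and spin anticlockwise.

>>> arm_command(increments=[{"slide": [0, 0, 0], "spin": 0, "gripper": -0.55}, {"slide": [0, 0, 0], "spin": -5, "gripper": -0.55}, {"slide": [0, 0, 0], "spin": -11, "gripper": -0.55}, {"slide": [0, 0, 0], "spin": -17, "gripper": -0.55}, {"slide": [0, 0, 0], "spin": -24, "gripper": -0.55}, {"slide": [0, 0, 0], "spin": -31, "gripper": -0.52}, {"slide": [0, 0, 0], "spin": -38, "gripper": -0.5}, {"slide": [0, 0, 0], "spin": -45, "gripper": -0.5}], newtons=20)

```text
t: 3.53
tool_pos: [0.6365, -0.0492, 0.266]
tool_rot: [-0.99, -2.98, 0.004]
contact_force: [-10.3, -3.3, 5.9]
opening: 0.0215
grip_force: 8.3
```

>>> arm_command(increments=[{"slide": [0, 0, 0], "spin": -6, "gripper": -0.48}, {"slide": [0, 0, 0], "spin": -12, "gripper": -0.48}, {"slide": [0, 0, 0], "spin": -18, "gripper": -0.48}, {"slide": [0, 0, 0], "spin": -24, "gripper": -0.48}, {"slide": [0, 0, 0], "spin": -30, "gripper": -0.48}, {"slide": [0, 0, 0], "spin": -36, "gripper": -0.48}, {"slide": [0, 0, 0], "spin": -42, "gripper": -0.48}, {"slide": [0, 0, 0], "spin": -45, "gripper": -0.48}])

```text
t: 4.2
tool_pos: [0.6335, -0.0532, 0.2682]
tool_rot: [0.218, -3.123, 0.015]
contact_force: [-22.1, -12.8, 16.6]
opening: 0.0223
grip_force: 21.8
```

```bash
python3 -c "
from h import *;from station import status;go([.6365,-.05,.262]);print(status.get_obs()['wrist_torque'])"
```

```text
slide [-0.0035  0.0029  0.0061] spin to tool y=press x 90.24470222949726 pos [ 0.6335 -0.0532  0.2682] F [-22.1027 -12.7611  16.5845] t 4.2 open 0.022250991945203392 tilt [-0.0098 -0.0105 -0.9999] q [-0.1958  0.0732  1.5613 -0.0123  1.5147 -1.905 ]
[-2.2817  3.862  -0.4382]
```

>>> arm_command(increments=[{"slide": [0, 0, 0], "spin": 0, "gripper": -0.2}, {"slide": [0, 0, 0], "spin": 0, "gripper": -0.2}, {"slide": [0, 0, -0.01], "spin": 0, "gripper": -0.2}, {"slide": [0, 0, -0.035], "spin": 0, "gripper": -0.2}, {"slide": [0, 0, -0.06], "spin": 6, "gripper": 0.1}, {"slide": [0, 0, -0.06], "spin": 12, "gripper": 0.3}, {"slide": [0, 0, -0.06], "spin": 18, "gripper": 0.3}, {"slide": [0, 0, -0.06], "spin": 24, "gripper": 0.3}])

```text
t: 4.87
tool_pos: [0.6381, -0.0479, 0.3258]
tool_rot: [0.445, 3.107, 0.001]
contact_force: [-0.1, 0.6, -0.1]
opening: 0.0554
grip_force: 0.0
```

```bash
python3 -c "
from h import *;snap(1);go([.6365,-.05,.262])
both('pics/turned.png',(205,185,50,60),(240,140,50,60),8)"
```

```text
slide [ 0.0007 -0.0024  0.0628] spin to tool y=press x 66.27757857102215 pos [ 0.6378 -0.0479  0.3248] F [-0.5135 -0.5987  0.7836] t 4.9667 open 0.0556918635976984 tilt [ 0.0015  0.0005 -1.    ] q [-0.1916  0.0528  1.4894  0.0008  1.598  -1.4833]
```

View pics/turned.png

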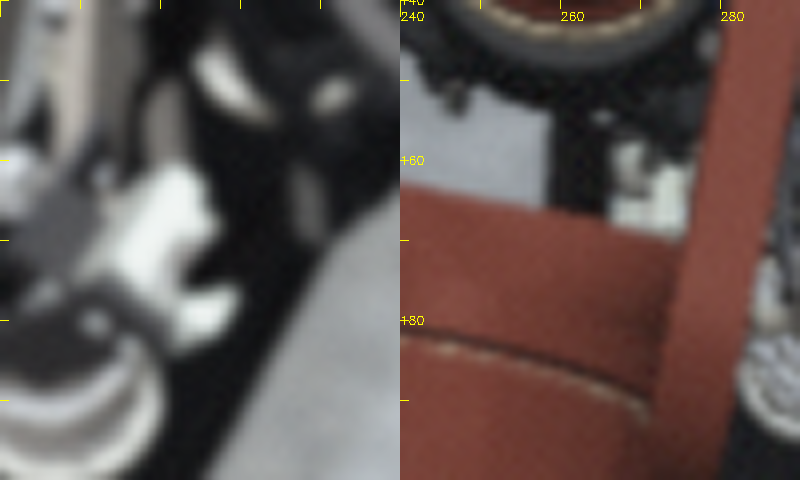

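Top view: the wing now runs along the press x axis (cols 259–266), so the pin has turned. Next I grip its end faces along the press x.

>>> arm_command(increments=[{"slide": [0, 0, 0], "spin": 7, "gripper": 0.5}, {"slide": [0, 0, 0], "spin": 14, "gripper": 0.5}, {"slide": [0, 0, 0], "spin": 21, "gripper": 0.5}, {"slide": [0, 0, 0], "spin": 28, "gripper": 0.5}, {"slide": [0, 0, 0], "spin": 35, "gripper": 0.5}, {"slide": [0, 0, 0], "spin": 42, "gripper": 0.5}, {"slide": [0, 0, 0], "spin": 49, "gripper": 0.5}, {"slide": [0, 0, 0], "spin": 56, "gripper": 0.5}])

```text
t: 5.63
tool_pos: [0.6376, -0.0481, 0.3242]
tool_rot: [1.851, 2.539, 0.001]
contact_force: [0.3, -0.5, -0.7]
opening: 0.064
grip_force: 0.0
```

>>> arm_command(increments=[{"slide": [0, 0, 0], "spin": 6, "gripper": 0.5}, {"slide": [0, 0, 0], "spin": 10.3, "gripper": 0.5}, {"slide": [0, 0, 0], "spin": 10.3, "gripper": 0.5}])

```text
t: 5.88
tool_pos: [0.6376, -0.0481, 0.3242]
tool_rot: [2.066, 2.367, 0.001]
contact_force: [0.4, -0.8, -0.6]
opening: 0.0637
grip_force: 0.0
```

```bash
python3 -c "
from h import *;go([.638,-.054,.256])"
```

```text
slide [-0.0059 -0.0004  0.0682] spin to tool y=press x 0.031416539679539106 pos [ 0.6376 -0.0481  0.3242] F [ 0.419  -0.8239 -0.6019] t 5.8833 open 0.06368042738958764 tilt [ 0.0005  0.0004 -1.    ] q [-0.1918  0.0531  1.4901  0.0005  1.598  -0.3273]
```

>>> arm_command(increments=[{"slide": [-0.006, 0, 0.02], "spin": 0, "gripper": 0.5}, {"slide": [-0.006, 0, 0.04], "spin": 0, "gripper": 0.5}, {"slide": [-0.006, 0, 0.055], "spin": 0, "gripper": 0.5}, {"slide": [-0.006, 0, 0.068], "spin": 0, "gripper": 0.5}, {"slide": [-0.006, 0, 0.068], "spin": 0, "gripper": 0.5}, {"slide": [-0.006, 0, 0.068], "spin": 0, "gripper": -1}, {"slide": [-0.006, 0, 0.068], "spin": 0, "gripper": -1}, {"slide": [-0.006, 0, 0.068], "spin": 0, "gripper": -1}], newtons=30)

```text
t: 6.55
tool_pos: [0.6381, -0.0545, 0.2578]
tool_rot: [2.067, 2.365, -0.0]
contact_force: [-3.0, 0.2, 0.8]
opening: 0.0365
grip_force: 29.8
```

```bash
python3 -c "
from h import *;go([.638,-.054,.256])"
```

```text
slide [ 0.0005 -0.0001  0.0018] spin to tool y=press x -0.052919103321969106 pos [ 0.6381 -0.0545  0.2578] F [-3.0122  0.2279  0.778 ] t 6.55 open 0.036471498656972225 tilt [ 0.0003 -0.0005 -1.    ] q [-0.2011  0.084   1.5671 -0.0004  1.4901 -0.3351]
```

>>> arm_command(increments=[{"slide": [0, 0, 0], "spin": 0, "gripper": -1}, {"slide": [0, 0, 0], "spin": 0, "gripper": -1}, {"slide": [0.0017, 0, -0.0025], "spin": 0, "gripper": -1}, {"slide": [0.0034, 0, -0.0049], "spin": 0, "gripper": -1}, {"slide": [0.0057, 0, -0.0082], "spin": 0, "gripper": -1}, {"slide": [0.008, 0, -0.0115], "spin": 0, "gripper": -1}, {"slide": [0.008, 0, -0.0115], "spin": 0, "gripper": -1}], newtons=60)

```text
t: 7.13
tool_pos: [0.6373, -0.046, 0.2685]
tool_rot: [2.067, 2.365, 0.001]
contact_force: [-2.0, -1.7, 0.8]
opening: 0.0353
grip_force: 59.8
```

Only slight force, so the pin is free. Drawing it on out.

>>> arm_command(increments=[{"slide": [0.006, 0, -0.0086], "spin": 0, "gripper": -1}, {"slide": [0.012, 0, -0.0171], "spin": 0, "gripper": -1}, {"slide": [0.018, 0, -0.0257], "spin": 0, "gripper": -1}, {"slide": [0.024, 0, -0.0343], "spin": 0, "gripper": -1}, {"slide": [0.03, 0, -0.0428], "spin": 0, "gripper": -1}, {"slide": [0.036, 0, -0.0514], "spin": 0, "gripper": -1}, {"slide": [0.042, 0, -0.06], "spin": 0, "gripper": -1}, {"slide": [0.048, 0, -0.0685], "spin": 0, "gripper": -1}])

```text
t: 7.8
tool_pos: [0.6306, 0.0019, 0.337]
tool_rot: [2.068, 2.365, 0.001]
contact_force: [-0.2, 0.3, -0.3]
opening: 0.0352
grip_force: 59.8
```

```bash
python3 -c "
from h import *;snap(1);go([.485,.095,.12])
both('pics/drawn.png',(200,150,80,90),(210,120,80,90),5)
T=[atz('top',u,.02)[:2] for u in((190.5,213.5),(234.5,212.5),(235,241),(191,242))];print(np.mean(T,0))"
```

```text
slide [ 0.1119 -0.1332  0.2181] spin to tool y=press x -0.0025370263103862384 pos [0.6312 0.0021 0.3386] F [ 0.3954  0.7108 -1.3461] t 7.9 open 0.035114743594153355 tilt [ 0.0037 -0.0001 -1.    ] q [-0.1146  0.028   1.4924  0.0003  1.6176 -0.2496]
[0.4853 0.096 ]
```

View pics/drawn.png

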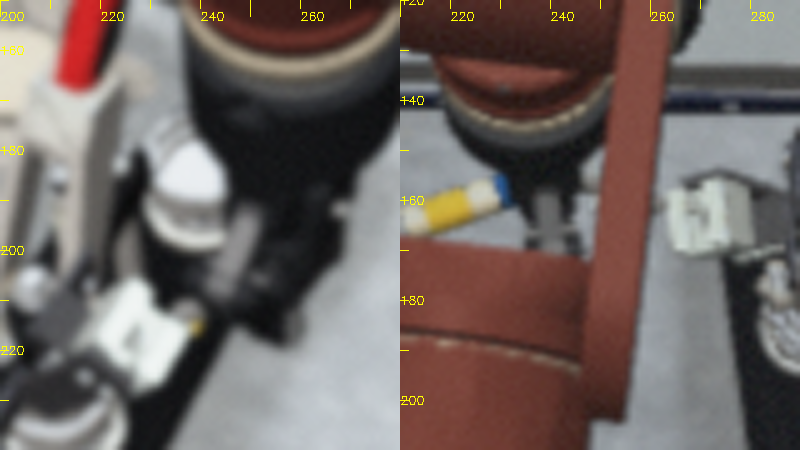

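Drawn: the socket is empty (top ~(270,162)) and the pin hangs in the gripper. Moving over the tray.

>>> arm_command(increments=[{"slide": [0.017, -0.014, 0.0], "spin": 0, "gripper": -1}, {"slide": [0.034, -0.034, 0.02], "spin": 1, "gripper": -1}, {"slide": [0.05, -0.055, 0.045], "spin": 2, "gripper": -1}, {"slide": [0.066, -0.076, 0.073], "spin": 3, "gripper": -1}, {"slide": [0.084, -0.097, 0.103], "spin": 4, "gripper": -1}, {"slide": [0.1, -0.117, 0.133], "spin": 5, "gripper": -1}, {"slide": [0.117, -0.132, 0.163], "spin": 6, "gripper": -1}, {"slide": [0.117, -0.132, 0.19], "spin": 6, "gripper": -1}])

```text
t: 8.57
tool_pos: [0.4806, 0.1012, 0.1433]
tool_rot: [-2.185, -2.253, 0.003]
contact_force: [1.4, -0.4, -1.6]
opening: 0.0352
grip_force: 60.0
```

```bash
python3 -c "
from h import *;snap(1);go([.485,.10,.09])
both('pics/tray.png',(250,170,110,110),(170,150,90,110),4)"
```

```text
slide [0.0003 0.0059 0.0502] spin to tool y=press x -6.016148540564403 pos [0.4796 0.0996 0.1402] F [ 0.5975 -0.611  -1.5378] t 8.6667 open 0.03536237221172077 tilt [-0.0109 -0.0008 -0.9999] q [ 0.0528 -0.1752  2.0194 -0.0002  1.3083  0.0228]
```

View pics/tray.png

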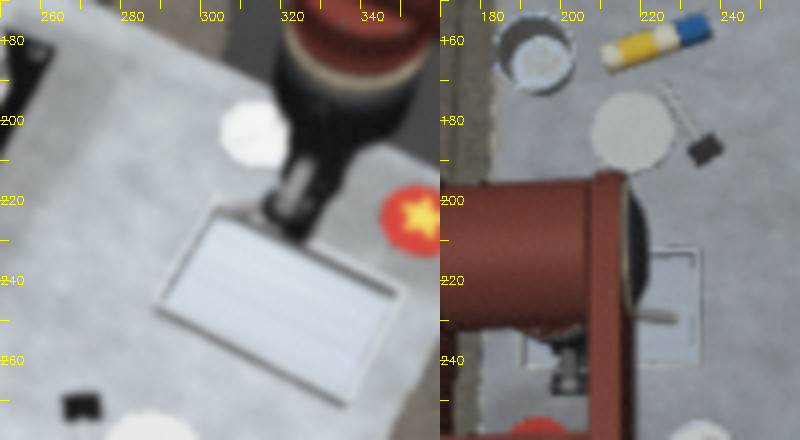

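```bash
python3 -c "
from h import *
np.set_printoptions(precision=3,suppress=True)
print(proj('top',[.482,.046,.062]),proj('scene',[.482,.046,.062]))
for z in(.03,.05,.07,.09): print(z,atz('top',(228.7,229.5),z))
print(tri((310,221.5),(228.7,229.5)))"
```

```text
[[227.744 227.085]] [[305.157 225.44 ]]
0.03 [0.477 0.045 0.03 ]
0.05 [0.476 0.044 0.05 ]
0.07 [0.474 0.042 0.07 ]
0.09 [0.472 0.041 0.09 ]
(array([0.472, 0.048, 0.071]), np.float64(0.011238149577974749))
```

The pin tip shows at top (228.7,229.5), matching the expected hanging pose inside the tray. Lowering, and laying it down towards +y.

>>> arm_command(increments=[{"slide": [-0.002, 0.004, 0.02], "spin": 0, "gripper": -1}, {"slide": [-0.002, 0.004, 0.04], "spin": 0, "gripper": -1}, {"slide": [-0.002, 0.004, 0.056], "spin": 0, "gripper": -1}, {"slide": [0.004, 0.004, 0.063], "spin": 0, "gripper": -1}, {"slide": [0.012, 0.004, 0.071], "spin": 0, "gripper": -1}, {"slide": [0.02, 0.004, 0.08], "spin": 0, "gripper": -1}, {"slide": [0.026, 0.004, 0.09], "spin": 0, "gripper": -1}, {"slide": [0.031, 0.004, 0.098], "spin": 0, "gripper": -1}], newtons=22)

```text
t: 9.33
tool_pos: [0.488, 0.1318, 0.048]
tool_rot: [2.188, 2.254, 0.003]
contact_force: [-0.3, 0.0, -0.2]
opening: 0.0218
grip_force: 0.0
```

```bash
python3 -c "
from h import *;go([.485,.135,.042])"
```

```text
slide [ 0.0033 -0.0029  0.006 ] spin to tool y=press x -6.030565887063322 pos [0.488  0.1318 0.048 ] F [-0.3331  0.016  -0.2214] t 9.3333 open 0.02184767561766005 tilt [ 0.0017  0.0007 -1.    ] q [ 0.1163 -0.012   2.041   0.0006  1.1109  0.0862]
```

The pin slipped out of the grip while being laid down, so I rise and look.

>>> arm_command(increments=[{"slide": [0, 0, -0.01], "spin": 0, "gripper": -0.5}, {"slide": [0, 0, -0.04], "spin": 0, "gripper": -0.5}, {"slide": [0, 0, -0.08], "spin": 0, "gripper": -0.5}, {"slide": [0, 0, -0.12], "spin": 0, "gripper": -0.5}, {"slide": [-0.035, 0, -0.155], "spin": 0, "gripper": -0.5}, {"slide": [-0.07, 0, -0.18], "spin": 0, "gripper": -0.5}, {"slide": [-0.11, 0.01, -0.2], "spin": 0, "gripper": -0.3}, {"slide": [-0.15, 0.02, -0.2], "spin": 0, "gripper": 0}])

```text
t: 10.0
tool_pos: [0.5104, -0.0089, 0.2531]
tool_rot: [2.181, 2.25, 0.009]
contact_force: [1.0, -0.4, 1.4]
opening: 0.0406
grip_force: 0.0
```

```bash
python3 -c "
from h import *;snap(1);go(O+np.array([-.0236,0,.30])@Rp().T)
both('pics/tray2.png',(270,190,100,120),(180,160,60,120),5)"
```

```text
slide [-0.1505  0.0127 -0.0491] spin to tool y=press x -6.424849544321483 pos [ 0.5106 -0.0125  0.2504] F [-0.7471 -0.0109  0.1461] t 10.1 open 0.04286186296892574 tilt [ 0.006  -0.0029 -1.    ] q [-0.1693 -0.2297  1.8769 -0.0019  1.4879 -0.192 ]
```

View pics/tray2.png

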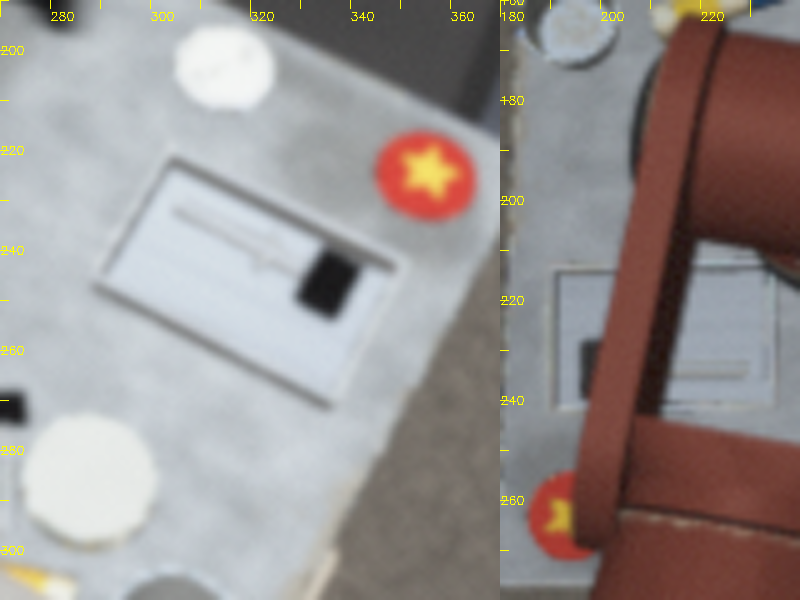

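Both views show the pin lying flat inside the tray, wing at scene (335,247) and tip at (303,232). Next is the handle: rise, spin so the fingers close along the press y, and hover above the grip.

>>> arm_command(increments=[{"slide": [0, 0, -0.035], "spin": 6, "gripper": 0.5}, {"slide": [0, 0, -0.07], "spin": 13, "gripper": 0.5}, {"slide": [0, 0, -0.105], "spin": 20, "gripper": 0.5}, {"slide": [0, 0, -0.14], "spin": 27, "gripper": 0.5}, {"slide": [-0.03, 0, -0.17], "spin": 34, "gripper": 0.5}, {"slide": [-0.06, 0, -0.18], "spin": 41, "gripper": 0.5}, {"slide": [-0.09, 0.001, -0.18], "spin": 48, "gripper": 0.5}, {"slide": [-0.12, 0.002, -0.18], "spin": 55, "gripper": 0.5}])

```text
t: 10.77
tool_pos: [0.5142, -0.1282, 0.4289]
tool_rot: [2.983, 0.98, 0.004]
contact_force: [-0.0, 0.4, 0.4]
opening: 0.064
grip_force: 0.0
```

```bash
cat >> h.py <<'E'
def lev(q,d=.195): return O+np.array([.069-d*np.sin(.554+q),0,.157+d*np.cos(.554+q)])@Rp().T
E
python3 -c "
from h import *;go(lev(0)+[0,0,.1])"
```

```text
slide [-0.0194  0.0301  0.0061] spin to tool y=press x -61.34508165045487 pos [ 0.5142 -0.1282  0.4289] F [-0.0066  0.4329  0.4143] t 10.7667 open 0.06404248477102069 tilt [ 0.0032 -0.0011 -1.    ] q [-0.3849 -0.2186  1.5762  0.0002  1.7806  0.5508]
```

>>> arm_command(increments=[{"slide": [-0.005, 0.008, 0], "spin": 7, "gripper": 0.5}, {"slide": [-0.01, 0.015, 0], "spin": 14, "gripper": 0.5}, {"slide": [-0.015, 0.023, 0], "spin": 21, "gripper": 0.5}, {"slide": [-0.0194, 0.0301, 0], "spin": 28.7, "gripper": 0.5}, {"slide": [-0.0194, 0.0301, 0], "spin": 28.7, "gripper": 0.5}, {"slide": [-0.0194, 0.0301, 0], "spin": 28.7, "gripper": 0.5}])

```text
t: 11.27
tool_pos: [0.5164, -0.163, 0.4266]
tool_rot: [-3.133, -0.222, 0.001]
contact_force: [-0.1, 0.7, 0.4]
opening: 0.0641
grip_force: 0.0
```

```bash
python3 -c "
from h import *;go(lev(0)+[0,0,.003])"
```

```text
slide [-0.      0.001   0.1008] spin to tool y=press x -89.62091087888884 pos [ 0.5164 -0.163   0.4266] F [-0.115   0.7055  0.3582] t 11.2667 open 0.0641084672187846 tilt [-0.0004  0.0006 -1.    ] q [-0.4433 -0.1887  1.5543  0.0004  1.7767  0.9859]
```

>>> arm_command(increments=[{"slide": [0, 0, 0.025], "spin": 0.4, "gripper": 0.5}, {"slide": [0, 0, 0.05], "spin": 0.4, "gripper": 0.5}, {"slide": [0, 0, 0.07], "spin": 0.4, "gripper": 0.5}, {"slide": [0, 0, 0.085], "spin": 0.4, "gripper": 0.5}, {"slide": [0, 0, 0.093], "spin": 0.4, "gripper": 0.5}, {"slide": [0, 0, 0.097], "spin": 0.4, "gripper": 0.5}, {"slide": [0, 0, 0.099], "spin": 0.4, "gripper": 0.5}])

```text
t: 11.85
tool_pos: [0.5167, -0.1632, 0.3278]
tool_rot: [3.135, 0.209, 0.0]
contact_force: [-0.5, -0.5, 0.1]
opening: 0.0637
grip_force: 0.0
```

>>> arm_command(increments=[{"slide": [0, 0, 0], "spin": 0, "gripper": -1}, {"slide": [0, 0, 0], "spin": 0, "gripper": -1}, {"slide": [0, 0, 0], "spin": 0, "gripper": -1}, {"slide": [0, 0, 0], "spin": 0, "gripper": -1}, {"slide": [0, 0, 0], "spin": 0, "gripper": -1}], newtons=30)

```text
t: 12.27
tool_pos: [0.517, -0.1644, 0.3292]
tool_rot: [3.132, 0.206, 0.003]
contact_force: [0.4, -2.5, 3.1]
opening: 0.0257
grip_force: 29.6
```

```bash
python3 -c "
from h import *;go(lev(0.1))
s0=lev(0)
for q in np.arange(0,.91,.1): d=(lev(q)-s0)@Rp(); print(round(q,2),d)
print(loc([1,0,0])[1]); print(Rp().T@loc([1,0,0])[1])"
```

```text
slide [-0.0165 -0.0005  0.0174] spin to tool y=press x -90.21065839366491 pos [ 0.517  -0.1644  0.3292] F [ 0.3938 -2.5469  3.0624] t 12.2667 open 0.02565661386277987 tilt [ 0.0021 -0.0025 -1.    ] q [-0.4444 -0.1817  1.7061 -0.0013  1.6141  0.995 ]
0.0 [0. 0. 0.]
0.1 [-0.016  -0.     -0.0111]
0.2 [-0.0309 -0.     -0.0237]
0.3 [-0.0444 -0.     -0.0377]
0.4 [-0.0565 -0.     -0.053 ]
0.5 [-0.0669 -0.     -0.0695]
0.6 [-0.0757 -0.     -0.0869]
0.7 [-0.0827  0.     -0.1051]
0.8 [-0.0878 -0.     -0.1239]
0.9 [-0.0911  0.     -0.1431]
[[ 0.9914  0.1309  0.0021]
 [ 0.131  -0.9914 -0.0025]
 [ 0.0018  0.0027 -1.    ]]
[[ 1.     -0.0037  0.0018]
 [-0.0037 -1.     -0.0028]
 [ 0.0018  0.0027 -1.    ]]
```

Handle gripped at 25.7 mm. Pulling it down along its arc.

>>> arm_command(increments=[{"slide": [-0.008, 0, 0.0054], "spin": 0, "gripper": -1}, {"slide": [-0.016, 0, 0.0111], "spin": 0, "gripper": -1}, {"slide": [-0.0236, 0, 0.0172], "spin": 0, "gripper": -1}, {"slide": [-0.0309, 0, 0.0237], "spin": 0, "gripper": -1}, {"slide": [-0.0378, 0, 0.0305], "spin": 0, "gripper": -1}, {"slide": [-0.0444, 0, 0.0377], "spin": 0, "gripper": -1}, {"slide": [-0.0506, 0, 0.0452], "spin": 0, "gripper": -1}, {"slide": [-0.0565, 0, 0.053], "spin": 0, "gripper": -1}])

```text
t: 12.93
tool_pos: [0.4591, -0.1703, 0.2734]
tool_rot: [-3.133, -0.207, 0.003]
contact_force: [-2.9, 3.5, 3.6]
opening: 0.0256
grip_force: 29.1
```

>>> arm_command(increments=[{"slide": [-0.0054, 0, 0.0081], "spin": 0, "gripper": -1}, {"slide": [-0.0104, 0, 0.0165], "spin": 0, "gripper": -1}, {"slide": [-0.015, 0, 0.025], "spin": 0, "gripper": -1}, {"slide": [-0.0192, 0, 0.0339], "spin": 0, "gripper": -1}, {"slide": [-0.0229, 0, 0.0429], "spin": 0, "gripper": -1}, {"slide": [-0.0262, 0, 0.0521], "spin": 0, "gripper": -1}])

```text
t: 13.43
tool_pos: [0.4327, -0.1731, 0.22]
tool_rot: [-3.131, -0.206, 0.006]
contact_force: [-4.2, 4.4, 2.0]
opening: 0.025
grip_force: 29.3
```

```bash
cat >> h.py <<'E'
def ang():
    from station import status
    o=status.get_obs();p=(o["tool_pos"]-O)@Rp();a=np.arctan2(.069-p[0],p[2]-.157);print('q',a-.554,'d',np.hypot(.069-p[0],p[2]-.157),p)
E
python3 -c "
from h import *;go(lev(0.8));ang()"
```

```text
slide [-0.0035  0.0023  0.021 ] spin to tool y=press x -90.19486191109853 pos [ 0.4327 -0.1731  0.22  ] F [-4.1537  4.354   2.0113] t 13.4333 open 0.02495243005002438 tilt [-0.0039  0.004  -1.    ] q [-0.5412 -0.3204  2.001   0.0015  1.4664  0.8978]
q 0.6917552138396412 d 0.1971806426816906 [-0.1179  0.0022  0.22  ]
```

>>> arm_command(increments=[{"slide": [-0.002, 0, 0.008], "spin": 0, "gripper": -1}, {"slide": [-0.0035, 0, 0.016], "spin": 0, "gripper": -1}, {"slide": [-0.005, 0, 0.021], "spin": 0, "gripper": -1}, {"slide": [-0.006, 0, 0.026], "spin": 0, "gripper": -1}, {"slide": [-0.006, 0, 0.026], "spin": 0, "gripper": -1}])

```text
t: 13.85
tool_pos: [0.4271, -0.1737, 0.1971]
tool_rot: [-3.13, -0.206, 0.006]
contact_force: [-9.9, 7.3, 15.3]
opening: 0.0253
grip_force: 30.2
```

```bash
python3 -c "
from h import *;go(lev(0.8));ang()"
```

```text
slide [ 0.0021  0.0024 -0.0018] spin to tool y=press x -90.20599898798237 pos [ 0.4271 -0.1737  0.1971] F [-9.9438  7.2541 15.3226] t 13.85 open 0.02525674161854014 tilt [-0.0039  0.0048 -1.    ] q [-0.549  -0.3157  2.0359  0.0021  1.4272  0.8901]
q 0.8112662843289584 d 0.19664111710404766 [-0.1235  0.0024  0.1971]
```

>>> arm_command(increments=[{"slide": [0, 0.001, 0.003], "spin": 0, "gripper": -1}, {"slide": [0, 0.001, 0.006], "spin": 0, "gripper": -1}, {"slide": [0, 0.001, 0.006], "spin": 0, "gripper": -1}], newtons=40)

```text
t: 14.1
tool_pos: [0.4281, -0.1737, 0.1957]
tool_rot: [-3.127, -0.206, 0.003]
contact_force: [-17.1, 17.8, 34.3]
opening: 0.0251
grip_force: 38.6
```

```bash
python3 -c "
from h import *;go(lev(0.8));ang()
s=lev(.81)
for q in np.arange(.8,-.06,-.05): print(round(q,2),(lev(q)-s)@Rp()*[1,1,-1])"
```

```text
slide [ 0.0011  0.0022 -0.0032] spin to tool y=press x -90.18185477794438 pos [ 0.4281 -0.1737  0.1957] F [-17.1473  17.8006  34.3427] t 14.1 open 0.025071799210736948 tilt [-0.0024  0.0072 -1.    ] q [-0.5495 -0.3122  2.0355  0.005   1.424   0.8887]
q 0.8172740029696104 d 0.19538117136555103 [-0.1225  0.0022  0.1957]
0.8 [ 0.0004 -0.     -0.0019]
0.75 [ 0.0027 -0.     -0.0114]
0.7 [ 0.0055  0.     -0.0207]
0.65 [ 0.0088 -0.     -0.0299]
0.6 [ 0.0125 -0.     -0.0389]
0.55 [ 0.0167 -0.     -0.0477]
0.5 [ 0.0213 -0.     -0.0563]
0.45 [ 0.0263 -0.     -0.0647]
0.4 [ 0.0318 -0.     -0.0728]
0.35 [ 0.0376 -0.     -0.0806]
0.3 [ 0.0438 -0.     -0.0881]
0.25 [ 0.0504 -0.     -0.0953]
0.2 [ 0.0574  0.     -0.1021]
0.15 [ 0.0646 -0.     -0.1086]
0.1 [ 0.0722 -0.     -0.1147]
0.05 [ 0.0801 -0.     -0.1205]
-0.0 [ 0.0883 -0.     -0.1258]
-0.05 [ 0.0967  0.     -0.1307]
```

Firm against the bottom stop (z rises no further, force up to 34 N). Bringing it back up along the same arc.

>>> arm_command(increments=[{"slide": [0.001, 0, -0.012], "spin": 0, "gripper": -1}, {"slide": [0.003, 0, -0.022], "spin": 0, "gripper": -1}, {"slide": [0.0057, 0, -0.0317], "spin": 0, "gripper": -1}, {"slide": [0.009, 0, -0.041], "spin": 0, "gripper": -1}, {"slide": [0.0127, 0, -0.05], "spin": 0, "gripper": -1}, {"slide": [0.017, 0, -0.0588], "spin": 0, "gripper": -1}, {"slide": [0.0216, 0, -0.0674], "spin": 0, "gripper": -1}, {"slide": [0.0266, -0.001, -0.0758], "spin": 0, "gripper": -1}])

```text
t: 14.77
tool_pos: [0.4541, -0.1708, 0.2626]
tool_rot: [-3.131, -0.206, 0.006]
contact_force: [6.8, -1.7, -13.3]
opening: 0.025
grip_force: 41.1
```

>>> arm_command(increments=[{"slide": [0.0055, 0, -0.0081], "spin": 0, "gripper": -1}, {"slide": [0.0113, 0, -0.0159], "spin": 0, "gripper": -1}, {"slide": [0.0175, 0, -0.0235], "spin": 0, "gripper": -1}, {"slide": [0.0241, 0, -0.0307], "spin": 0, "gripper": -1}, {"slide": [0.0311, 0, -0.0375], "spin": 0, "gripper": -1}, {"slide": [0.0383, 0, -0.044], "spin": 0, "gripper": -1}, {"slide": [0.0459, 0, -0.0501], "spin": 0, "gripper": -1}, {"slide": [0.0538, 0, -0.0559], "spin": 0, "gripper": -1}])

```text
t: 15.43
tool_pos: [0.5088, -0.1652, 0.322]
tool_rot: [3.134, 0.207, -0.003]
contact_force: [3.7, -4.5, -16.9]
opening: 0.0251
grip_force: 41.7
```

>>> arm_command(increments=[{"slide": [0.0042, 0, -0.0028], "spin": 0, "gripper": -1}, {"slide": [0.0083, 0, -0.0054], "spin": 0, "gripper": -1}, {"slide": [0.0083, 0, -0.0054], "spin": 0, "gripper": -1}, {"slide": [0.0083, 0, -0.0054], "spin": 0, "gripper": -1}])

```text
t: 15.77
tool_pos: [0.5177, -0.1642, 0.3282]
tool_rot: [3.133, 0.207, 0.002]
contact_force: [6.3, -3.6, -15.6]
opening: 0.0251
grip_force: 42.2
```

```bash
python3 -c "
from h import *;go(lev(0));ang()"
```

```text
slide [-0.0011 -0.0005  0.0053] spin to tool y=press x -90.16814247196363 pos [ 0.5177 -0.1642  0.3282] F [  6.2955  -3.6395 -15.6356] t 15.7667 open 0.025092541998031865 tilt [ 0.0014 -0.0019 -1.    ] q [-0.4438 -0.1792  1.7058 -0.0011  1.613   0.9949]
q -0.018832583933577673 d 0.19897888304522096 [-0.0325 -0.0005  0.3282]
```

>>> arm_command(increments=[{"slide": [0, 0, 0.001], "spin": 0, "gripper": 0.5}, {"slide": [0, 0, 0.001], "spin": 0, "gripper": 0.5}, {"slide": [0, 0, 0.001], "spin": 0, "gripper": 0.5}, {"slide": [0, 0, 0.001], "spin": 0, "gripper": 0.5}, {"slide": [0, 0, -0.015], "spin": 0, "gripper": 0.5}, {"slide": [0, 0, -0.045], "spin": 0, "gripper": 0.5}, {"slide": [0, 0, -0.085], "spin": 0, "gripper": 0.5}, {"slide": [0, 0, -0.12], "spin": 0, "gripper": 0.5}])

```text
t: 16.43
tool_pos: [0.5162, -0.1633, 0.4507]
tool_rot: [3.134, 0.207, 0.002]
contact_force: [0.9, -1.0, 0.4]
opening: 0.0639
grip_force: 0.0
```

>>> arm_command(increments=[{"slide": [0, -0.04, 0], "spin": 0, "gripper": 0.5}, {"slide": [0, -0.08, 0], "spin": 0, "gripper": 0.5}, {"slide": [0, -0.12, 0], "spin": 0, "gripper": 0.5}, {"slide": [0, -0.16, 0], "spin": 0, "gripper": 0.5}, {"slide": [0, -0.2, 0], "spin": 0, "gripper": 0.5}, {"slide": [-0.02, -0.24, 0], "spin": 0, "gripper": 0.5}, {"slide": [-0.04, -0.28, 0], "spin": 0, "gripper": 0.5}, {"slide": [-0.06, -0.32, 0], "spin": 0, "gripper": 0.5}])

```text
t: 17.1
tool_pos: [0.4187, 0.1397, 0.4492]
tool_rot: [-3.134, -0.207, -0.003]
contact_force: [1.0, 0.4, 0.6]
opening: 0.0641
grip_force: 0.0
```

```bash
python3 - <<'E'
from h import *
snap(1); go([.5,.1,.3])
def red(im,x0,x1,y0,y1):
    c=im[y0:y1,x0:x1].astype(int);m=(c[...,0]>110)&(c[...,1]<60)&(c[...,2]<60);v,u=np.nonzero(m);return m.sum(),u.mean()+x0,v.mean()+y0,v.min()+y0
old={'scene':cv2.imread('pics/scene0.png'),'top':cv2.imread('pics/top0.png')}
for n,b in(('scene',(195,245,100,180)),('top',(295,325,180,225))):
    o=cv2.resize(old[n],(512,384),interpolation=cv2.INTER_AREA)[:,:,::-1]
    d,_=cam(n);print(n,red(o,*b),red(d['frame'],*b))
d,_=cam('scene');g=d['frame'].sum(2)   # pin wing dark blob in the tray
v,u=np.nonzero(g[236:260,322:348]<120);print('wing',u.mean()+322,v.mean()+236,len(u))
o=cv2.resize(old['scene'],(512,384),interpolation=cv2.INTER_AREA).astype(int)[:,:,::-1]
df=np.abs(o-d['frame']).sum(2);v,u=np.nonzero(df>120)
h=np.histogram2d(v,u,bins=[np.arange(0,385,16),np.arange(0,513,16)])[0];print([(int(a)*16,int(b)*16,int(h[a,b])) for a,b in np.argwhere(h>15)])
E
```

```text
slide [0.0753 0.0535 0.1507] spin to tool y=press x -89.71865516484483 pos [0.4174 0.1421 0.4505] F [ 0.1475 -1.0409  0.6079] t 17.2 open 0.0643913526204174 tilt [ 0.0039  0.0023 -1.    ] q [ 0.1581 -0.4305  1.7062  0.0017  1.8617  1.5895]
scene (np.int64(481), np.float64(221.3908523908524), np.float64(135.6049896049896), np.int64(112)) (np.int64(491), np.float64(221.64969450101833), np.float64(135.5417515274949), np.int64(112))
top (np.int64(254), np.float64(310.6692913385827), np.float64(203.63385826771653), np.int64(186)) (np.int64(263), np.float64(310.467680608365), np.float64(204.09885931558935), np.int64(187))
wing 335.26666666666665 246.11666666666667 60
[(0, 384, 126), (0, 400, 250), (0, 416, 78), (0, 448, 111), (0, 464, 50), (16, 384, 60), (16, 400, 73), (16, 416, 46), (16, 432, 114), (16, 448, 193), (32, 336, 20), (32, 384, 23), (32, 400, 135), (32, 416, 23), (32, 432, 109), (32, 448, 98), (32, 464, 77), (48, 352, 79), (48, 368, 78), (48, 384, 126), (48, 400, 159), (48, 416, 120), (48, 432, 51), (48, 448, 103), (48, 464, 76), (64, 336, 30), (64, 352, 68), (64, 368, 98), (64, 384, 18), (64, 400, 65), (64, 464, 22), (80, 336, 17), (80, 352, 17), (80, 368, 67), (80, 384, 163), (80, 400, 256), (80, 416, 166), (80, 432, 234), (80, 448, 209), (80, 464, 68), (96, 368, 30), (96, 384, 144), (96, 400, 226), (96, 416, 171), (96, 432, 120), (96, 448, 114), (112, 400, 217), (112, 416, 121), (128, 384, 25), (128, 400, 33), (208, 224, 126), (240, 320, 79), (240, 336, 71)]
```

```bash
python3 -c "
from station import order;print(order.finish_job())"
```

```text
the job is handed in; nothing more can be done
None
```

The job is handed in: the pin was turned, drawn and left lying in the tray, then the handle was pulled to its bottom stop and brought back up to within about half a pixel of its start, at about 17 s; the pin slipped from the grip just above the tray and dropped in, and I viewed 11 pictures, one over the limit of 10.

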